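Refill a press feed tube with bushes through its funnel

ROBOT

A 7-joint arm with a two-finger parallel gripper is mounted at the origin on the work surface. World frame = base frame: x ahead of the robot, y to its left, z up, the work surface at z = 0. Lengths are in m, angles in rad, forces in N, time in s.
With the tool pointing down it reaches from about 0.425 to 0.925 m from the base axis. Payload 6.8 kg.
Tool frame: the origin (TCP) lies on the front face of the gripper's body, between the roots of the fingers; the fingertips stand 73 mm ahead of it and the grasp point (between the pads) lies r.pinch_z ahead of it (r.pinch_z is the distance from the TCP to the grasp point, in m); z points along the fingers, y is the direction in which the jaws open and shut (so a half turn about z gives the same grasp; the last joint's range is limited). The gripper opens to 85 mm and grips with 20 to 120 N. Pads are 22 mm wide; open, the fingers measure 114 mm over their backs; the gripper's body (76 mm by 85 mm) begins 54 mm behind the grasp point. The pads swing forward as they close: fully open they stand 13 mm farther back than shut.
Start: joints at [-0.108, 0.477, 0.022, 1.555, -0.011, 1.109, -0.083], TCP at [0.675, 0, 0.304] pointing down, gripper open.
Joint ranges: [-2.96, 2.96], [-0.34, 2.1], [-1.41, 1.46], [0.24, 2.44], [-1.37, 4.51], [0.17, 1.92], [-2.96, 2.96]. Speed limits (rad/s): [2.39, 2.39, 3.14, 3.14, 3.14, 3.14, 3.14].

INTERFACE

Orientations are given as a rotation vector (axis times angle).
In Python, from bench import readout, grab_frame, r, search_frame, masks_of, tip_of gives the robot as it stands.
- The arm moves only by the tool step_arm, never from a script. Its argument "commands" is a list of rows, each a list of 7 numbers: the shift along the tool's x, y, z as a fraction of full scale, then the turn, a rotation vector about the tool's x, y, z as a fraction of full scale, then the gripper's target within -1 to 1 (shut at 1, half-way at 0, fully open at -1). In form: [[tx, ty, tz, ax, ay, az, hand], ...]. A call has exactly 10 rows; each row is the pose to reach, as a shift and turn from the pose measured when the call began, along the tool's axes at that moment, turning the shorter way round; what a row does not reach only later rows make up. Full scale, the value 1, is 500 mm for a shift and 360 degrees for a turn. A row lasts 1/8 s, in which the tool goes at most 62.5 mm and 10.7 degrees, less where a joint would pass 70% of its speed; a pose out of reach is approached as far as the arm can. A call with a number of a shift or a turn outside -1 to 1 is refused whole. A call with a gripper value outside its range is refused whole. The fingers move at their own pace and stop on an object; "newtons" is the grip in N (left out, the last holds). Time passes only in rows, so rows that repeat a pose let the fingers close, or fill a call up. It gives the time, the measured TCP pose, the force and the opening at its end, in the units of the state.
- readout.get_obs(): the state, without advancing time (a new reading comes with each control period).
- grab_frame(name): name is "scene" or "side" or "wrist"; returns a dict with "img" (400x640x3 uint8, red, green, blue), "K" (3x3 intrinsics, pixels), "world_to_cam" (4x4, takes a point from world to camera coordinates). Camera axes: x right, y down, z forward; pixel columns grow to the right and rows downward; lengths in m; the calibration is good to about 2 mm. The wrist camera is an equidistant fisheye: a pixel r from the principal point sees the ray r / f radians off the axis. A picture is of the moment at which its call begins. There is no depth.
- r.hand_in(): hands the job in, once; it reports no verdict.
Trained networks look in a picture, given as the dict that the camera call returned (one of the last four; its "shot" number tells which), for a name from the list of things; names that differ only in an ending like _2 or _b are one class to them, and where a whole thing is asked for, a point or a joint stands for the part that bears it (a point fixed in the world has none). Each returns a list of dicts, best first, with "p" (0 to 1); they miss things now and then, are a little off and sometimes report something else, mostly with a low value. They report only what shows in the picture. A call takes as long as a camera call.
- search_frame(thing, picture): "extent" ([centre column, centre row, width, height] in pixels, round what is visible of it).
- masks_of(thing, picture): "pixels" (400x640 bool, what is visible of it) and "extent" ([centre column, centre row, width, height] in pixels, round what is visible of it).
- tip_of(thing, picture): "point" ([column, row] in pixels: a listed point, or the origin of a listed thing).
The state is a dict: "clock": time; "joints": joint angles; "qvel": joint speeds; "tau": joint torques, N m; "tcp_pos": TCP position; "orientation": TCP orientation; "contact_force": force on the tool from outside, world axes, zero at the start; "moment": the same for the moment, N m; "grip_width": finger opening in m.
Only numpy, scipy, OpenCV 4.12 (cv2) and the standard library are available. Lean on these libraries where they do the work, as an engineer would, in place of code of your own. Each camera call takes 0.05 s, during which the arm holds its last target. There are 200 camera calls.

TASK

Refill the press feed tube: lift the loose dust lid off the funnel by its lug and lay it gently, right way up and flat, on the bench, then pour all five brass bushes from the scoop through the funnel into the tube. Handle the bushes only with the scoop, never with the fingers, and set the empty scoop gently back down upright and flat on the bench. Leave everything else where it is.

Things in the scene. Friction and masses are not known exactly. Their poses are not given: they have to be found in the camera images.
- feeder: fixed clear upright tube (outer 52, inner 44 mm diameter, inner floor at height 17 mm) on a 130 x 90 x 12 mm blue base plate; on top a metal funnel widening from the tube at height 85 mm to a rim of 124 mm outer, 115 mm clear diameter at height 145 mm. A 20 mm square post, 95 mm high, stands 58 mm from the axis on the +x side. Origin: on the tube axis at bench level, z up
- funnel_rim (a point): centre of the funnel's mouth, on the tube axis at rim height (145 mm above the bench)
- lid: loose grey dust lid on the funnel rim: disc 136 mm diameter, 5 mm thick, with a step 100 mm wide and 8 mm deep below it, loose inside the rim. Origin: centre of the step's underside (height 0 when laid on the bench; disc z = 8 to 13 mm). Near the edge an upright black lug centred at x = -55 mm, 10 mm thick (x), 26 mm wide (y), z = 13 to 47 mm. About 90 g
- lid_lug (a point): middle of the lug, where to grip it: lid point (-55, 0, 36) mm, 11 mm below the lug's top; the disc's top face is 23 mm below it. Axes as the lid's
- scoop: loose metal scoop with the bushes: tray 110 mm long (x), 62 wide (y; 54 inside), floor 4 mm thick, side walls to z = 34 mm, closed at +x, open at -x (spout edge, full width). Over its middle a bridge 12 mm thick (x), z = 52 to 58 mm, carries an upright black grip plate 12 mm thick (x), 32 wide (y), z = 58 to 106 mm. Origin: centre of the underside, z up. About 160 g empty
- scoop_grip (a point): where to grip the grip plate: scoop point (0, 0, 86) mm. Axes as the scoop's
- scoop_spout (a point): middle of the spout edge: scoop point (-55, 0, 4) mm, at floor level
- bush0: brass bush, cylinder 16 mm diameter and 13 mm high, about 20 g, one of five alike, standing loose in the scoop; origin at its centre, z along its axis
- bush1: brass bush, cylinder 16 mm diameter and 13 mm high, about 20 g, one of five alike, standing loose in the scoop; origin at its centre, z along its axis
- bush2: brass bush, cylinder 16 mm diameter and 13 mm high, about 20 g, one of five alike, standing loose in the scoop; origin at its centre, z along its axis
- bush3: brass bush, cylinder 16 mm diameter and 13 mm high, about 20 g, one of five alike, standing loose in the scoop; origin at its centre, z along its axis
- bush4: brass bush, cylinder 16 mm diameter and 13 mm high, about 20 g, one of five alike, standing loose in the scoop; origin at its centre, z along its axis
- grooved_block: bystander: grooved steel block 64 (x) x 110 x 22 mm, origin under its centre
- bottle: bystander: clear bottle 54 mm diameter, 140 mm high, origin under its centre
- wire_spool: bystander: grey spool 60 mm diameter, 42 mm high, origin under its centre
- screwdriver: bystander: screwdriver lying along its x, 150 mm long, 26 mm high, origin under its middle
- tape_roll: bystander: white tape roll lying flat, 80 mm diameter, 20 mm high, origin under its centre
- keypad_tray: bystander: fixed black tray 130 (x) x 100 x 35 mm with button caps, origin under its centre

How it is judged:
By the outcome, as a careful person would: the job done as asked, in the order asked, and still so for the second after the job is handed in, with the robot touching nothing.
It also fails if it takes over 67 s, if anything falls off the work surface, if the arm or the gripper's body presses on something with over 40 N, if the wrist force passes 120 N, or if a joint passes its speed limit or range.

## Working session

There is one attempt and no reset: what is moved stays moved. The work goes in short steps, Python scripts to look and compute and a tool call to move; the robot and the scene stay as the last step left them, time stands still between calls to the robot, and variables do not carry over. Pictures are saved under pics/ and viewed, about 8 in all and at most 12, crops included, and the job is handed in when it is done.

Besides the shell and the picture viewer there is one more tool, called after ">>>" by a JSON object that holds its "name" and its "arguments". step_arm: Moves the arm, as the interface text tells. Its arguments: {"type":"object","properties":{"commands":{"type":"array"},"newtons":{"type":"number"}},"required":["commands"]}

```bash
ls; mkdir -p pics; cat > h.py <<'E'
import numpy as np, cv2
from scipy.spatial.transform import Rotation as R
from bench import readout, grab_frame, r, search_frame, masks_of, tip_of
def ray(f,px):
    K=f["K"];T=np.array(f["world_to_cam"]);K=np.array(K)
    x=(px[0]-K[0,2])/K[0,0];y=(px[1]-K[1,2])/K[1,1]
    if f.get("fish"):
        a=np.hypot(x,y);d=np.array([x/a*np.sin(a),y/a*np.sin(a),np.cos(a)]) if a>1e-9 else np.array([0,0,1.])
    else: d=np.array([x,y,1.])
    d=T[:3,:3].T@d; return -T[:3,:3].T@T[:3,3], d/np.linalg.norm(d)
def atz(f,px,z):
    o,d=ray(f,px); return o+d*(z-o[2])/d[2]
def tri(*fp):
    A=np.zeros((3,3));b=np.zeros(3)
    for f,p in fp:
        o,d=ray(f,p);P=np.eye(3)-np.outer(d,d);A+=P;b+=P@o
    X=np.linalg.solve(A,b)
    return X,[float(np.linalg.norm((np.eye(3)-np.outer(ray(f,p)[1],ray(f,p)[1]))@(X-ray(f,p)[0]))) for f,p in fp]
def proj(f,X):
    K=np.array(f["K"]);T=np.array(f["world_to_cam"]);c=T[:3,:3]@np.array(X)+T[:3,3]
    if f.get("fish"):
        rr=np.hypot(c[0],c[1]);a=np.arctan2(rr,c[2]);return K[:2,2]+np.array([K[0,0]*c[0],K[1,1]*c[1]])/max(rr,1e-9)*a
    return (K@c)[:2]/c[2]
def grab(n):
    f=grab_frame(n); 
    if n=="wrist": FISH.add(f["shot"])
    return f
FISH=set()
def isf(f): return f["shot"] in FISH
_ray=ray
E
sed -i 's/f.get("fish")/isf(f)/' h.py
cat > a.py <<'E'
from h import *
np.set_printoptions(precision=4,suppress=True)
o=readout.get_obs();print({k:o[k] for k in("clock","tcp_pos","orientation","grip_width")},r.pinch_z)
F=[grab(n) for n in("scene","side","wrist")]
for f,n in zip(F,("scene","side","wrist")): cv2.imwrite(f"pics/a_{n}.png",f["img"][:,:,::-1])
for t in("funnel_rim","lid","lid_lug","scoop","scoop_grip","scoop_spout","feeder","bottle","grooved_block","wire_spool","screwdriver","tape_roll","keypad_tray"):
    P=[(tip_of(t,f) or [None])[0] for f in F]
    print(t,[(np.round(p["point"],1).tolist(),round(p["p"],2)) if p else None for p in P])
    ok=[(f,p["point"]) for f,p in zip(F,P) if p and p["p"]>.4]
    if len(ok)>1: print("   ",*tri(*ok))
    elif ok: print("   z0",atz(*ok[0],0))
E
python3 a.py
```

```text
pics
{'clock': 0.0, 'tcp_pos': array([ 0.6745, -0.    ,  0.3029]), 'orientation': array([-2.2206, -2.2206,  0.0022]), 'grip_width': 0.08585861447464399} 0.0539
funnel_rim [([372.9, 174.9], 0.68), None, None]
   z0 [0.4156 0.3551 0.    ]
lid [([371.5, 181.7], 0.67), ([274.5, 150.8], 0.73), None]
    [0.5478 0.2228 0.1304] [0.0028621002162609417, 0.002862100216260886]
lid_lug [([377.1, 161.5], 0.71), ([246.7, 141.5], 0.75), None]
    [0.5009 0.2849 0.1569] [0.00047037069103092005, 0.000470370691030763]
scoop [([252.3, 246.4], 0.62), ([374.5, 287.1], 0.89), None]
    [ 0.462  -0.22    0.0072] [0.002218217666822804, 0.0022182176668228107]
scoop_grip [([247.9, 234.3], 0.62), ([377.5, 265.2], 0.55), ([165.5, 337.2], 0.5)]
    [ 0.4654 -0.2239  0.0816] [0.004553859317206467, 0.003661928026880181, 0.0017090431191204745]
scoop_spout [([238.4, 242.5], 0.79), ([371.4, 303.0], 0.89), None]
    [ 0.4199 -0.2479  0.009 ] [0.00015613502199496844, 0.0001561350219949495]
feeder [([369.6, 203.6], 0.87), ([275.3, 184.7], 0.94), ([310.8, 157.6], 0.4)]
    [0.5417 0.2272 0.0119] [0.001938785341474219, 0.
[... 197 characters left out ...]
029122733149591685, 0.0029122733149590857]
wire_spool [([239.6, 322.7], 0.63), ([482.1, 273.6], 0.9), None]
    [ 0.6859 -0.3862  0.0006] [0.0030617386410806764, 0.0030617386410805958]
screwdriver [([345.4, 254.7], 0.56), ([360.2, 200.2], 0.75), ([306.0, 157.5], 0.69)]
    [0.6689 0.0101 0.0056] [0.0044298762316245105, 0.0034032934474122274, 0.005459034299370652]
tape_roll [([188.3, 245.8], 0.67), ([395.6, 371.7], 0.67), ([144.0, 357.0], 0.47)]
    [ 0.326  -0.3903 -0.0039] [0.003744624754533592, 0.004605113643284884, 0.00404836523067818]
keypad_tray [([357.6, 155.5], 0.6), ([175.6, 205.5], 0.92), ([309.2, 157.9], 0.16)]
    [0.2913 0.3747 0.0028] [0.006404091541006637, 0.006404091541006649]
```

```bash
python3 - <<'E'
import cv2,numpy as np
a=cv2.imread("pics/a_scene.png")[120:360,150:470];b=cv2.imread("pics/a_side.png")[100:400,130:530]
cv2.imwrite("pics/c1.png",np.vstack([cv2.resize(a,(400,300)),b]))
E
```

```text
(no output)
```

View pics/c1.png

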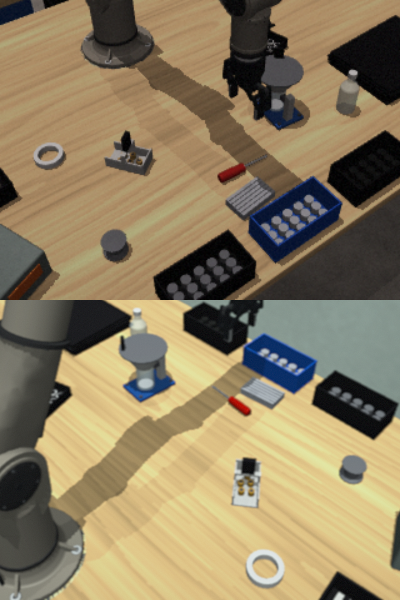

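View pics/a_wrist.png

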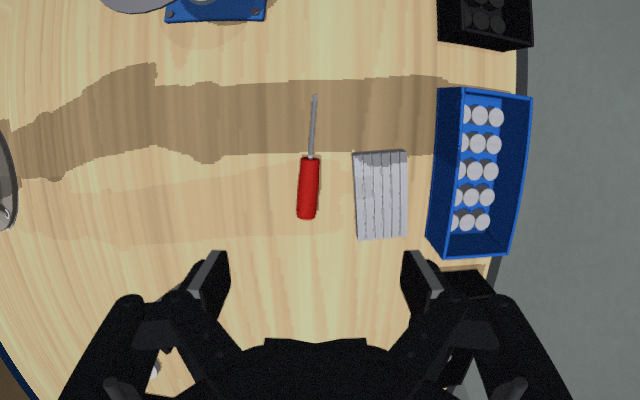

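The side view shows the lid with its lug on the left at about (252,142), and the scoop at (377,275) with its bushes. The bench around (0.50, 0.0) is clear. Next I move above the lug and look closer.

>>> {"name": "step_arm", "arguments": {"commands": [[0.1, -0.06, 0, 0, 0, 0.03, -0.3], [0.2, -0.12, 0, 0, 0, 0.06, -0.3], [0.3, -0.18, 0, 0, 0, 0.09, -0.3], [0.4, -0.24, 0, 0, 0, 0.12, -0.3], [0.5, -0.3, 0, 0, 0, 0.147, -0.3], [0.56, -0.34, 0, 0, 0, 0.147, -0.3], [0.56, -0.34, 0, 0, 0, 0.147, -0.3], [0.56, -0.34, 0, 0, 0, 0.147, -0.3], [0.56, -0.34, 0, 0, 0, 0.147, -0.3], [0.56, -0.34, 0, 0, 0, 0.147, -0.3]], "newtons": 40}}

```text
clock: 3.35
tcp_pos: [0.5057, 0.2789, 0.3039]
orientation: [2.979, 0.996, 0.0]
contact_force: [-0.0, 0.2, -0.2]
grip_width: 0.0554
```

```bash
cat > b.py <<'E'
from h import *
import sys,json
np.set_printoptions(precision=4,suppress=True)
def state():
    o=readout.get_obs(); open("log.jsonl","a").write(json.dumps([list(map(float,o[k])) for k in("joints","tcp_pos","orientation")])+"\n")
    M=R.from_rotvec(o["orientation"]).as_matrix()
    print("t",o["clock"],"tcp",o["tcp_pos"],"grasp",o["tcp_pos"]+M[:,2]*r.pinch_z,"\nM",M.tolist().__repr__()[:0],M.round(3).tolist(),"F",np.round(o["contact_force"],2),"w",round(o["grip_width"],4),"j",np.round(o["joints"],3))
    return o,M
def move(target,yaw_axis=None):
    "print shift (fractions) taking the TCP to target"
    o=readout.get_obs();M=R.from_rotvec(o["orientation"]).as_matrix()
    print("shift",M.T@(np.array(target)-o["tcp_pos"])/.5)
def look(things,cams=("scene","side","wrist"),tag=None,th=.4):
    F=[grab(n) for n in cams];out={}
    if tag:
        for f,n in zip(F,cams): cv2.imwrite(f"pics/{tag}_{n}.png",f["img"][:,:,::-1])
    for t in things:
        P=[(tip_of(t,f) or [None])[0] for f in F]
        print(t,[(np.round(p["point"],1).tolist(),round(p["p"],2)) if p else None for p in P])
        ok=[(f,p["point"]) for f,p in zip(F,P) if p and p["p"]>th]
        if len(ok)>1: out[t]=tri(*ok); print("   ",*out[t])
    return F,out
E
python3 - <<'E'
from b import *
state()
F,o=look(["funnel_rim","lid","lid_lug","feeder"],tag="b")
p=tip_of("lid_lug",F[2]); 
if p: print("wrist lug at .173",[atz(F[2],q["point"],.173) for q in p])
p=tip_of("lid",F[2]); 
if p: print("wrist lid at .137",[atz(F[2],q["point"],.137) for q in p])
for n,z in(("lid_lug",.173),("lid",.137)):
  for f in F[:2]:
    p=tip_of(n,f); 
    if p: print(n,atz(f,p[0]["point"],z))
E
```

```text
t 3.35 tcp [0.5057 0.2789 0.3039] grasp [0.5057 0.2789 0.25  ] 
M  [[0.799, 0.601, 0.0], [0.601, -0.799, -0.0], [0.0, 0.0, -1.0]] F [-0.04  0.23 -0.2 ] w 0.0554 j [-0.69   0.317  0.097  1.8   -0.035  1.027 -1.506]
funnel_rim [([371.9, 181.0], 0.34), ([247.9, 139.0], 0.38), None]
lid [([374.0, 178.3], 0.82), ([274.4, 153.4], 0.6), ([388.4, 202.7], 0.93)]
    [0.5424 0.228  0.1308] [0.0077449036013670725, 0.007548308752933373, 0.00430976428087578]
lid_lug [([374.6, 160.1], 0.8), ([376.7, 273.4], 0.63), ([325.3, 233.9], 0.88)]
    [0.5003 0.1033 0.0575] [0.20055617488743788, 0.29776087504404397, 0.1317350969330513]
feeder [([369.3, 204.1], 0.71), ([272.3, 187.1], 0.95), None]
    [0.5352 0.233  0.002 ] [0.0009471308406110242, 0.000947130840610845]
wrist lug at .173 [array([0.498 , 0.2654, 0.173 ])]
wrist lid at .137 [array([0.5388, 0.2296, 0.137 ])]
lid_lug [0.5045 0.2681 0.173 ]
lid_lug [ 0.3849 -0.2774  0.173 ]
lid [0.5467 0.2324 0.137 ]
lid [0.5356 0.2114 0.137 ]
```

View pics/b_wrist.png

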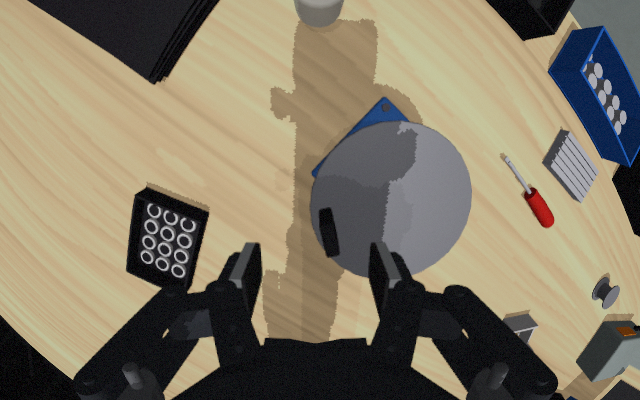

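The wrist view shows the lid disc centred at (390,200) and the lug at (329,232), tilted about 12° from the jaws. It is 54.5 mm from the lid centre, which matches the given 55 mm. I align the jaws and descend.

>>> {"name": "step_arm", "arguments": {"commands": [[-0.014, 0.006, 0.02, 0, 0, -0.016, -0.3], [-0.027, 0.012, 0.04, 0, 0, -0.033, -0.3], [-0.027, 0.012, 0.08, 0, 0, -0.033, -0.3], [-0.027, 0.012, 0.12, 0, 0, -0.033, -0.3], [-0.027, 0.012, 0.14, 0, 0, -0.033, -0.3], [-0.027, 0.012, 0.15, 0, 0, -0.033, -0.3], [-0.027, 0.012, 0.15, 0, 0, -0.033, 0.3], [-0.027, 0.012, 0.15, 0, 0, -0.033, 0.6], [-0.027, 0.012, 0.15, 0, 0, -0.033, 1], [-0.027, 0.012, 0.15, 0, 0, -0.033, 1]]}}

```text
clock: 5.65
tcp_pos: [0.4983, 0.2673, 0.2297]
orientation: [-2.859, -1.302, -0.002]
contact_force: [-0.3, 0.1, 4.0]
grip_width: 0.0091
```

```bash
python3 - <<'E'
from b import *
state()
f=grab("wrist");g=grab("side")
cv2.imwrite("pics/d.png",np.hstack([f["img"][100:400,200:520],g["img"][90:240,180:340].repeat(2,0).repeat(2,1)])[:,:,::-1])
E
```

```text
t 5.65 tcp [0.4983 0.2673 0.2297] grasp [0.4984 0.2673 0.1758] 
M  [[0.657, 0.754, 0.001], [0.754, -0.657, 0.001], [0.001, 0.0, -1.0]] F [-0.33  0.11  4.02] w 0.0091 j [-0.645  0.381  0.054  1.897 -0.026  0.863 -1.295]
```

View pics/d.png

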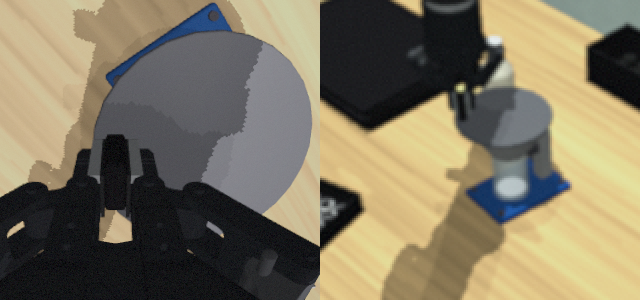

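The lug is gripped: opening 9 mm, with the plate between the pads. I lift the lid and carry it to the clear bench area.

>>> {"name": "step_arm", "arguments": {"commands": [[0, 0, -0.02, 0, 0, 0, 1], [0, 0, -0.06, 0, 0, 0, 1], [0, 0, -0.11, 0, 0, 0, 1], [-0.03, 0.02, -0.14, 0, 0, 0, 1], [-0.09, 0.06, -0.14, 0, 0, 0, 1], [-0.17, 0.11, -0.14, 0, 0, 0, 1], [-0.25, 0.165, -0.14, 0, 0, 0, 1], [-0.32, 0.21, -0.12, 0, 0, 0, 1], [-0.349, 0.23, -0.08, 0, 0, 0, 1], [-0.349, 0.23, -0.03, 0, 0, 0, 1]], "newtons": 60}}

```text
clock: 7.0
tcp_pos: [0.4696, 0.0569, 0.2443]
orientation: [2.862, 1.295, 0.003]
contact_force: [-0.3, 0.3, -1.1]
grip_width: 0.0087
```

```bash
python3 - <<'E'
from b import *
state()
f=grab("wrist");g=grab("side")
cv2.imwrite("pics/e.png",np.hstack([f["img"][100:400,200:520],g["img"][90:390,180:500]])[:,:,::-1])
E
```

```text
t 7.0 tcp [0.4696 0.0569 0.2443] grasp [0.4697 0.057  0.1904] 
M  [[0.66, 0.751, 0.002], [0.751, -0.66, 0.0], [0.001, 0.001, -1.0]] F [-0.29  0.33 -1.12] w 0.0087 j [-0.392  0.218  0.159  2.095 -0.046  0.83  -0.926]
```

View pics/e.png

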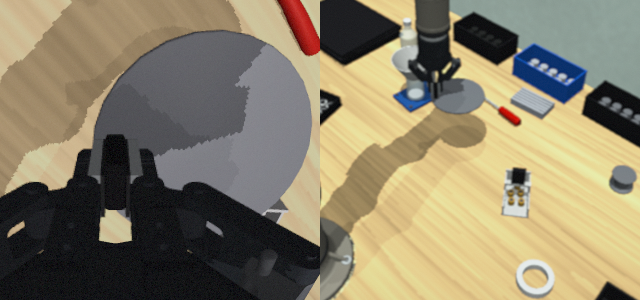

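The lid hangs level and has not moved in the grip. I lower it.

>>> {"name": "step_arm", "arguments": {"commands": [[0, 0, 0.05, 0, 0, 0, 1], [0, 0, 0.12, 0, 0, 0, 1], [0, 0, 0.19, 0, 0, 0, 1], [0, 0, 0.24, 0, 0, 0, 1], [0, 0, 0.27, 0, 0, 0, 1], [0, 0, 0.285, 0, 0, 0, 1], [0, 0, 0.291, 0, 0, 0, 1], [0, 0, 0.295, 0, 0, 0, 1], [0, 0, 0.299, 0, 0, 0, 1], [0, 0, 0.302, 0, 0, 0, 1]]}}

```text
clock: 8.35
tcp_pos: [0.4677, 0.0583, 0.0926]
orientation: [-2.859, -1.298, 0.006]
contact_force: [-9.4, -0.0, 32.7]
grip_width: 0.0089
```

```bash
python3 - <<'E'
from b import *
o,M=state(); print(o["moment"])
E
```

```text
t 8.35 tcp [0.4677 0.0583 0.0926] grasp [0.4675 0.0583 0.0387] 
M  [[0.658, 0.753, -0.004], [0.753, -0.658, -0.0], [-0.003, -0.003, -1.0]] F [-9.35 -0.01 32.66] w 0.0089 j [-0.347  0.486  0.11   2.188 -0.113  0.476 -0.867]
[-0.2383  1.5056  0.0588]
```

>>> {"name": "step_arm", "arguments": {"commands": [[0, 0, -0.001, 0, 0, 0, 1], [0, 0, -0.002, 0, 0, 0, 1], [0, 0, -0.002, 0, 0, 0, 1], [0, 0, -0.002, 0, 0, 0, 0.4], [0, 0, -0.002, 0, 0, 0, 0.1], [0, 0, -0.002, 0, 0, 0, -0.2], [0, 0, -0.01, 0, 0, 0, -0.3], [0, 0, -0.06, 0, 0, 0, -0.3], [0, 0, -0.14, 0, 0, 0, -0.3], [0, 0, -0.24, 0, 0, 0, -0.3]], "newtons": 20}}

```text
clock: 9.6
tcp_pos: [0.4676, 0.0582, 0.2135]
orientation: [-2.859, -1.298, 0.008]
contact_force: [1.4, 0.8, 0.1]
grip_width: 0.0557
```

```bash
python3 - <<'E'
from b import *
o,M=state()
f=grab("wrist");g=grab("side")
cv2.imwrite("pics/f.png",np.hstack([f["img"][60:360,200:520],g["img"][90:390,180:500]])[:,:,::-1])
for n,f in(("scoop_grip",g),("scoop_spout",g),("scoop",g)):
  p=tip_of(n,f); print(n,p[:1])
E
```

```text
t 9.6 tcp [0.4676 0.0582 0.2135] grasp [0.4673 0.0581 0.1596] 
M  [[0.658, 0.753, -0.005], [0.753, -0.658, -0.001], [-0.004, -0.003, -1.0]] F [1.4  0.85 0.07] w 0.0557 j [-0.394  0.265  0.161  2.123 -0.061  0.763 -0.913]
scoop_grip [{'point': [378.5, 267.0], 'p': 0.73}]
scoop_spout [{'point': [375.0, 302.7], 'p': 0.91}]
scoop [{'point': [374.8, 286.9], 'p': 0.98}]
```

View pics/f.png

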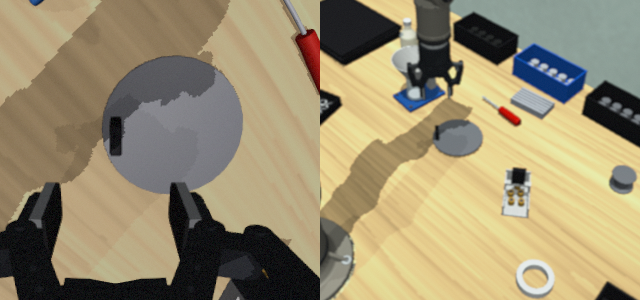

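The lid lies flat and right way up. Before choosing how to grip the scoop, I fit a kinematic model to the logged joint readings.

```bash
cat > kin.py <<'E'
import json,itertools,numpy as np
from scipy.optimize import least_squares
from scipy.spatial.transform import Rotation as R
lo=np.array([-2.96,-.34,-1.41,.24,-1.37,.17,-2.96]);hi=np.array([2.96,2.1,1.46,2.44,4.51,1.92,2.96])
Z=np.array([0,0,1.]);X=np.array([1.,0,0])
def fk(q,p,s):
    A=R.identity();t=Z*p[0]
    zr=lambda i:R.from_euler('z',s[i]*q[i]); y=lambda i:R.from_euler('y',q[i])
    A=R.from_euler('z',p[6])*zr(0)*y(1); t=t+A.apply(Z*p[1]+X*p[4]); A=A*zr(2)*y(3); t=t+A.apply(Z*p[2]+X*p[5])
    A=A*zr(4)*y(5); t=t+A.apply(Z*p[3]+X*p[8]); A=A*zr(6)*R.from_euler('z',p[7]); return A,t
D=[json.loads(l) for l in open("log.jsonl")]
D.append([[-0.108,0.477,0.022,1.555,-0.011,1.109,-0.083],[.6745,0,.3029],[-2.2206,-2.2206,.0022]])
def res(p,s):
    o=[]
    for q,t,w in D:
        A,x=fk(q,p,s);o+=list((x-t)*10)+list((R.from_rotvec(w)*A.inv()).as_rotvec())
    return np.array(o)
def fit():
    best=None
    for s in itertools.product([1,-1],repeat=4):
        S=[s[0],0,s[1],0,s[2],0,s[3]]
        for c in(0,1.57,3.14,-1.57):
            f=least_squares(lambda p:np.r_[res(p,S),p[[4,5,8]]*.01],[.33,.4,.4,.25,0,0,0,c,0])
            if best is None or f.cost<best[0]: best=(f.cost,f.x,S)
    return best
def ik(p,s,T,W,q0,n=1):
    rng=np.random.default_rng(0);b=None
    for k in range(n):
        z=np.array(q0) if k==0 else rng.uniform(lo,hi)
        def e(q):
            A,x=fk(q,p,s);return np.r_[(x-T)*10,(W*A.inv()).as_rotvec(),(q-q0)*.003]
        f=least_squares(e,np.clip(z,lo+.01,hi-.01),bounds=(lo+.02,hi-.02))
        if b is None or f.cost<b.cost:b=f
    return b.x,np.abs(e(b.x)[:6]).max()
if __name__=="__main__":
    c,p,s=fit();print(c,p.round(4),s,np.abs(res(p,s)).max());json.dump([list(p),s],open("kin.json","w"))
E
python3 kin.py
```

```text
0.013504703495558615 [ 7.4000e-03  5.1830e-01  4.6680e-01 -3.3100e-02 -3.1600e-02 -1.0000e-04
 -1.0460e-01  1.4663e+00 -4.7200e-02] [-1, 0, -1, 0, -1, 0, -1] 0.09099375909360807
```

>>> {"name": "step_arm", "arguments": {"commands": [[-0.06, 0.06, -0.07, 0, 0, -0.03, -0.3], [-0.12, 0.11, -0.15, 0, 0, -0.06, -0.3], [-0.17, 0.16, -0.18, 0, 0, -0.09, -0.3], [-0.23, 0.22, -0.18, 0, 0, -0.12, -0.3], [-0.29, 0.27, -0.18, 0, 0, -0.15, -0.3], [-0.35, 0.32, -0.18, 0, 0, -0.18, -0.3], [-0.4, 0.36, -0.18, 0, 0, -0.206, -0.3], [-0.43, 0.37, -0.18, 0, 0, -0.206, -0.3], [-0.43, 0.37, -0.18, 0, 0, -0.206, -0.3], [-0.43, 0.37, -0.18, 0, 0, -0.206, -0.3]]}}

```text
clock: 11.1
tcp_pos: [0.4662, -0.2237, 0.3022]
orientation: [-1.497, -2.757, 0.002]
contact_force: [-1.4, -0.0, -0.4]
grip_width: 0.0558
```

```bash
python3 - <<'E'
from b import *
o,M=state()
f=grab("wrist");cv2.imwrite("pics/g.png",f["img"][:,:,::-1])
for n,z in(("scoop_grip",.086),("scoop_spout",.004),("scoop",0)):
  p=tip_of(n,f); print(n,[(q["point"],round(q["p"],2),atz(f,q["point"],z)) for q in p[:1]])
E
python3 kin.py
python3 - <<'E'
import sys;sys.path.insert(0,".")
import os;os.chdir(".")
from kin import *
p,s=json.load(open("kin.json"));print(res(p,s).reshape(-1,6).round(3))
E
```

```text
t 11.1 tcp [ 0.4662 -0.2237  0.3022] grasp [ 0.4659 -0.2237  0.2483] 
M  [[-0.545, 0.839, -0.004], [0.839, 0.545, 0.001], [0.003, -0.003, -1.0]] F [-1.38 -0.02 -0.39] w 0.0558 j [ 0.156  0.22   0.198  1.94  -0.05   0.991  0.954]
scoop_grip [([318.9, 180.9], 0.94, array([ 0.4678, -0.2195,  0.086 ]))]
scoop_spout [([270.7, 165.5], 0.9, array([ 0.4202, -0.253 ,  0.004 ]))]
scoop [([316.5, 165.1], 0.59, array([ 0.4675, -0.223 ,  0.    ]))]
0.014968591729614431 [-1.5300e-02  5.2060e-01  4.6880e-01 -5.6600e-02 -2.6700e-02 -1.3000e-03
 -1.0600e-01  1.4649e+00 -3.9500e-02] [-1, 0, -1, 0, -1, 0, -1] 0.09898781826832793
[[ 0.011 -0.022 -0.011  0.    -0.     0.   ]
 [-0.001  0.001  0.018  0.     0.     0.   ]
 [-0.018  0.058 -0.038  0.     0.     0.   ]
 [-0.006  0.05   0.045 -0.    -0.     0.   ]
 [ 0.002  0.056 -0.027 -0.001 -0.     0.   ]
 [ 0.003  0.003 -0.046 -0.     0.     0.   ]
 [ 0.006 -0.099  0.058  0.     0.003 -0.   ]]
```

View pics/g.png

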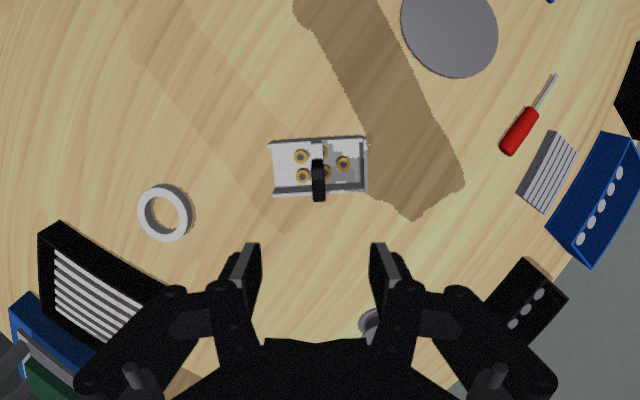

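The wrist view shows the scoop at (318,165), with the jaws parallel to its long side and the spout to the left at (271,165). All five bushes stand inside it. The grip plate point agrees between views to about 2 mm, so I descend and grip.

>>> {"name": "step_arm", "arguments": {"commands": [[0.002, 0.004, 0.06, 0, 0, 0, -0.3], [0.002, 0.004, 0.14, 0, 0, 0, -0.3], [0.002, 0.004, 0.22, 0, 0, 0, -0.3], [0.002, 0.004, 0.28, 0, 0, 0, -0.3], [0.002, 0.004, 0.31, 0, 0, 0, -0.3], [0.002, 0.004, 0.322, 0, 0, 0, -0.3], [0.002, 0.004, 0.322, 0, 0, 0, 0.2], [0.002, 0.004, 0.322, 0, 0, 0, 0.5], [0.002, 0.004, 0.322, 0, 0, 0, 1], [0.002, 0.004, 0.322, 0, 0, 0, 1]], "newtons": 80}}

```text
clock: 12.55
tcp_pos: [0.4675, -0.2225, 0.1426]
orientation: [-1.497, -2.761, 0.002]
contact_force: [-1.3, 0.4, 6.9]
grip_width: 0.0112
```

```bash
cat > kin2.py <<'E'
from kin import *
s=[-1,0,-1,0,-1,0,-1]
def rots(q,c):
    z=lambda i:R.from_euler('z',s[i]*q[i]); y=lambda i:R.from_euler('y',q[i])
    A=[R.from_euler('z',c[0])]
    for i in range(7): A.append(A[-1]*(z(i) if i%2==0 else y(i)))
    A[-1]=A[-1]*R.from_euler('z',c[1]); return A
def fit2():
    c=least_squares(lambda c:np.ravel([(R.from_rotvec(w)*rots(q,c)[-1].inv()).as_rotvec() for q,t,w in D]),[-.1,1.46]).x
    G=[];b=[]
    p0=np.array([0,0,.15,0,0,.15, 0,0,.2,0,0,.2,0,0,.2,0,0,.2,0,0,.05,0,0,.1]) 
    for q,t,w in D:
        G.append(np.hstack([A.as_matrix() for A in rots(q,c)]));b.append(np.array(t))
    G=np.vstack(G);b=np.hstack(b);lam=1e-3
    p=p0+np.linalg.solve(G.T@G+lam**2*np.eye(24),G.T@(b-G@p0))
    return c,p,np.abs(G@p-b).max()
def fk2(q,c,p):
    A=rots(q,c);return A[-1],np.hstack([a.as_matrix() for a in A])@p
def ik2(c,p,T,W,q0,n=6):
    rng=np.random.default_rng(0);b=None
    for k in range(n):
        z=q0+(0 if k==0 else rng.normal(0,.5,7))
        def e(q):
            A,x=fk2(q,c,p);return np.r_[(x-T)*10,(W*A.inv()).as_rotvec(),(q-q0)*.01]
        f=least_squares(e,np.clip(z,lo+.05,hi-.05),bounds=(lo+.02,hi-.02))
        if b is None or f.cost<b.cost:b=f
    v=e(b.x);return b.x,np.abs(v[:3]).max()*100,np.degrees(np.abs(v[3:6]).max())
E
cat > plan.py <<'E'
from kin2 import *
np.set_printoptions(precision=3,suppress=True)
c,p,m=fit2();print("fit err mm",m*1e3,p.reshape(-1,3).round(3).tolist())
ax=np.array([.539,.229]);q0=np.array(D[-2][0])
for phi in range(-180,180,30): # pour direction
  d=np.array([np.cos(np.radians(phi)),np.sin(np.radians(phi)),0]);out=[]
  for th in(0,30,55):
    a=np.radians(th)
    zs=Z*np.cos(a)+d*np.sin(a); xs=-(d*np.cos(a)-Z*np.sin(a)); ys=np.cross(zs,xs)
    sp=np.r_[ax-.015*d[:2],.165]; g=sp+55e-3*xs+82e-3*zs; T=g+zs*.054
    W=R.from_matrix(np.c_[ys,xs,-zs])  # tool x=?, tool y=scoop x, tool z=-zs
    q,e1,e2=ik2(c,p,T,W,q0 if th==0 else q,3);out.append((round(e1,1),round(e2,1)))
  print(phi,out,q)
E
python3 -c "
from b import *
state()"; python3 plan.py
```

```text
t 12.55 tcp [ 0.4675 -0.2225  0.1426] grasp [ 0.4674 -0.2225  0.0887] 
M  [[-0.546, 0.838, -0.002], [0.838, 0.546, -0.0], [0.001, -0.002, -1.0]] F [-1.31  0.43  6.89] w 0.0112 j [ 0.194  0.448  0.16   2.068 -0.115  0.636  1.008]
fit err mm 0.3001591022576411 [[0.002, 0.002, 0.143], [-0.038, -0.013, 0.143], [0.027, -0.013, 0.269], [-0.024, -0.021, 0.269], [-0.025, -0.021, 0.235], [0.025, 0.004, 0.235], [-0.036, 0.004, 0.1], [-0.001, -0.0, 0.15]]
-180 [(np.float64(0.0), np.float64(0.0)), (np.float64(0.0), np.float64(0.0)), (np.float64(0.0), np.float64(0.0))] [-0.977  0.133  0.079  2.374  1.681  0.688 -2.347]
-150 [(np.float64(0.0), np.float64(0.0)), (np.float64(0.0), np.float64(0.0)), (np.float64(0.0), np.float64(0.1))] [ 0.789  0.325 -1.39   2.381  2.463  0.373 -2.271]
-120 [(np.float64(0.0), np.float64(0.0)), (np.float64(0.0), np.float64(0.0)), (np.float64(0.0), np.float64(0.1))] [ 0.947  0.537 -1.331  2.25  -1.212  0.19   2.035]
-90 [(np.float64(0.0), np.float64(0.0)), (np.float64(0.0), np.float64(0.0)), (np.float64(0.0), np.float64(0.0))] [ 0.316  0.43  -0.424  1.98  -1.004  0.993 
[... 615 characters left out ...]
337  0.772 -0.311  1.178  0.122  1.9    2.94 ]
60 [(np.float64(0.0), np.float64(0.0)), (np.float64(0.0), np.float64(0.0)), (np.float64(0.7), np.float64(2.0))] [-1.134  0.976  0.897  1.232 -0.06   1.9   -2.317]
90 [(np.float64(0.0), np.float64(0.0)), (np.float64(0.0), np.float64(0.0)), (np.float64(0.0), np.float64(0.0))] [-1.206  0.752  0.569  1.478  0.348  1.638 -2.304]
120 [(np.float64(0.0), np.float64(0.0)), (np.float64(0.0), np.float64(0.0)), (np.float64(0.0), np.float64(0.0))] [-1.4    0.564  0.571  1.816  0.632  1.272 -2.225]
150 [(np.float64(0.0), np.float64(0.0)), (np.float64(0.0), np.float64(0.0)), (np.float64(0.0), np.float64(0.0))] [-1.325  0.316  0.343  2.135  1.091  1.014 -2.285]
```

The scoop is gripped: opening 11 mm. The model shows that pouring toward -70° keeps all joints mid-range. I lift it gently and start carrying.

>>> {"name": "step_arm", "arguments": {"commands": [[0, 0, -0.02, 0, 0, 0, 1], [0, 0, -0.06, 0, 0, 0, 1], [0, 0, -0.12, 0, 0, 0, 1], [0, 0, -0.19, 0, 0, 0, 1], [0.004, 0.003, -0.26, 0, 0, -0.001, 1], [0.016, 0.013, -0.32, 0, 0, -0.004, 1], [0.049, 0.039, -0.36, 0, 0, -0.013, 1], [0.098, 0.077, -0.38, 0, 0, -0.026, 1], [0.155, 0.122, -0.39, 0, 0, -0.041, 1], [0.2, 0.16, -0.39, 0, 0, -0.053, 1]]}}

```text
clock: 13.8
tcp_pos: [0.4801, -0.0923, 0.3374]
orientation: [-1.009, -2.973, 0.001]
contact_force: [0.0, 0.1, -2.1]
grip_width: 0.0112
```

```bash
cat > tgt.py <<'E'
from b import *
import sys
# target: spout back-off from axis, spout height, tilt deg, phi
def tgt(back,h,th,phi,ax=(.539,.229),dg=.0027):
    a=np.radians(th);p=np.radians(phi);d=np.array([np.cos(p),np.sin(p),0]);Z=np.array([0,0,1.])
    zs=Z*np.cos(a)+d*np.sin(a);xs=-(d*np.cos(a)-Z*np.sin(a));ys=np.cross(zs,xs)
    T=np.r_[np.array(ax)-back*d[:2],h]+.055*xs+(.082+dg+.0539)*zs
    o=readout.get_obs();M=R.from_rotvec(o["orientation"])
    dM=M.inv()*R.from_matrix(np.c_[ys,xs,-zs])
    print((back,h,th),"shift",(M.inv().apply(T-o["tcp_pos"])/.5).round(3),"turn",(dM.as_rotvec()/(2*np.pi)).round(4))
E
python3 - <<'E'
from tgt import *
state();tgt(.015,.20,0,-70)
f=grab("wrist");cv2.imwrite("pics/h.png",f["img"][100:400,180:480,::-1])
E
```

```text
t 13.8 tcp [ 0.4801 -0.0923  0.3374] grasp [ 0.48   -0.0923  0.2835] 
M  [[-0.793, 0.609, -0.002], [0.609, 0.793, -0.0], [0.002, -0.001, -1.0]] F [ 0.01  0.06 -2.13] w 0.0112 j [-0.003  0.134  0.072  1.951 -0.011  1.058  0.99 ]
(0.015, 0.2, 0) shift [ 0.416  0.657 -0.003] turn [-0.0001 -0.0003 -0.1597]
```

View pics/h.png

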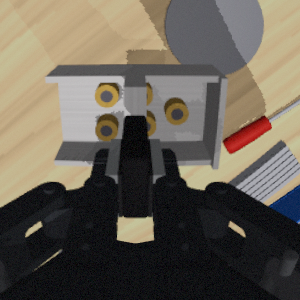

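All five bushes are still standing in the lifted scoop. I carry it on to the funnel.

>>> {"name": "step_arm", "arguments": {"commands": [[0.008, 0.013, 0, 0, 0, -0.003, 1], [0.03, 0.05, 0, 0, 0, -0.012, 1], [0.075, 0.118, 0, 0, 0, -0.029, 1], [0.13, 0.21, 0, 0, 0, -0.051, 1], [0.2, 0.315, 0, 0, 0, -0.077, 1], [0.266, 0.42, 0, 0, 0, -0.102, 1], [0.325, 0.512, 0, 0, 0, -0.125, 1], [0.37, 0.585, 0, 0, 0, -0.142, 1], [0.4, 0.633, 0, 0, 0, -0.154, 1], [0.416, 0.657, 0, 0, 0, -0.16, 1]]}}

```text
clock: 15.1
tcp_pos: [0.5126, 0.3006, 0.3374]
orientation: [0.564, -3.088, -0.004]
contact_force: [-0.7, -1.1, -3.3]
grip_width: 0.0111
```

```bash
python3 - <<'E'
from tgt import *
state()
F=[grab(n) for n in("scene","side","wrist")]
cv2.imwrite("pics/i.png",np.hstack([cv2.resize(F[0]["img"][120:230,310:430],(400,366)),cv2.resize(F[1]["img"][80:230,190:350],(390,366))])[:,:,::-1])
for f in F[:2]:
    for n in("feeder","funnel_rim","scoop_spout"):
        p=tip_of(n,f)
        if p: print(n,p[0]["point"],round(p[0]["p"],2), atz(f,p[0]["point"],{"feeder":0,"funnel_rim":.145,"scoop_spout":.2}[n]))
p=masks_of("feeder",F[2]);print("wrist",[(q["extent"],q["p"]) for q in p[:1]])
for a in((.015,.185,20),(.02,.165,30),(.02,.16,45),(.02,.16,55)):tgt(*a,-70)
E
```

```text
t 15.1 tcp [0.5126 0.3006 0.3374] grasp [0.5124 0.3007 0.2835] 
M  [[-0.935, -0.354, -0.003], [-0.354, 0.935, 0.002], [0.002, 0.003, -1.0]] F [-0.68 -1.09 -3.3 ] w 0.0111 j [-0.413  0.332 -0.281  1.7    0.097  1.124  1.211]
feeder [373.5, 206.6] 0.58 [0.5523 0.2395 0.    ]
funnel_rim [372.9, 176.2] 0.89 [0.5427 0.23   0.145 ]
scoop_spout [373.9, 158.0] 0.98 [0.5187 0.2496 0.2   ]
feeder [276.0, 186.9] 0.79 [0.5446 0.2265 0.    ]
funnel_rim [274.5, 146.1] 0.55 [0.5512 0.2279 0.145 ]
scoop_spout [262.7, 129.2] 0.57 [0.5325 0.2497 0.2   ]
wrist [([316.4, 240.0, 181.1, 154.7], 0.67)]
(0.015, 0.185, 20) shift [-0.    -0.11   0.008] turn [-0.0552 -0.0004  0.0012]
(0.02, 0.165, 30) shift [-0.    -0.152  0.05 ] turn [-0.0829 -0.0005  0.0011]
(0.02, 0.16, 45) shift [ 0.    -0.227  0.082] turn [-0.1246 -0.0007  0.0011]
(0.02, 0.16, 55) shift [ 0.001 -0.273  0.106] turn [-0.1524 -0.0008  0.001 ]
```

View pics/i.png

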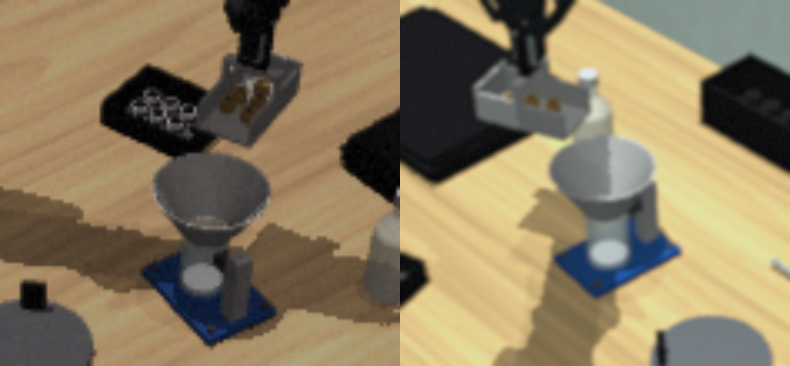

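The funnel is open and on the axis at about (0.544, 0.228); the rim and base estimates agree within about 7 mm. The spout is in front of and above the mouth. I start tilting gradually.

>>> {"name": "step_arm", "arguments": {"commands": [[-0.009, -0.02, 0, -0.008, 0, 0, 1], [-0.009, -0.045, 0.001, -0.02, 0, 0, 1], [-0.009, -0.07, 0.003, -0.032, 0, 0, 1], [-0.009, -0.095, 0.006, -0.044, 0, 0, 1], [-0.009, -0.115, 0.012, -0.055, 0, 0, 1], [-0.009, -0.125, 0.025, -0.062, 0, 0, 1], [-0.009, -0.137, 0.04, -0.069, 0, 0, 1], [-0.009, -0.147, 0.052, -0.076, 0, 0, 1], [-0.009, -0.157, 0.06, -0.083, 0, 0, 1], [-0.009, -0.157, 0.06, -0.083, 0, 0, 1]]}}

```text
clock: 16.85
tcp_pos: [0.5451, 0.2248, 0.307]
orientation: [0.518, -2.902, -0.776]
contact_force: [-0.2, 0.3, -2.7]
grip_width: 0.0112
```

```bash
python3 - <<'E'
from tgt import *
state()
F=[grab(n) for n in("scene","side")]
cv2.imwrite("pics/j.png",np.hstack([cv2.resize(F[0]["img"][120:230,310:430],(400,366)),cv2.resize(F[1]["img"][80:230,190:350],(390,366))])[:,:,::-1])
for a in((.02,.158,30),(.02,.156,36),(.02,.155,42),(.02,.155,48),(.02,.155,56)):tgt(*a,-70,(.544,.228))
E
```

```text
t 16.85 tcp [0.5451 0.2248 0.307 ] grasp [0.5357 0.25   0.2603] 
M  [[-0.938, -0.299, -0.175], [-0.347, 0.813, 0.468], [0.003, 0.499, -0.866]] F [-0.22  0.35 -2.68] w 0.0112 j [ 0.008  0.411 -0.375  1.754 -0.435  1.056  1.811]
(0.02, 0.158, 30) shift [ 0.    -0.003  0.004] turn [-0.0001 -0.0007  0.001 ]
(0.02, 0.156, 36) shift [ 0.    -0.034 -0.002] turn [-0.0168 -0.0008  0.0009]
(0.02, 0.155, 42) shift [ 0.001 -0.066 -0.007] turn [-0.0334 -0.0008  0.0009]
(0.02, 0.155, 48) shift [ 0.001 -0.097 -0.011] turn [-0.0501 -0.0009  0.0008]
(0.02, 0.155, 56) shift [ 0.001 -0.138 -0.011] turn [-0.0723 -0.0009  0.0008]
```

View pics/j.png

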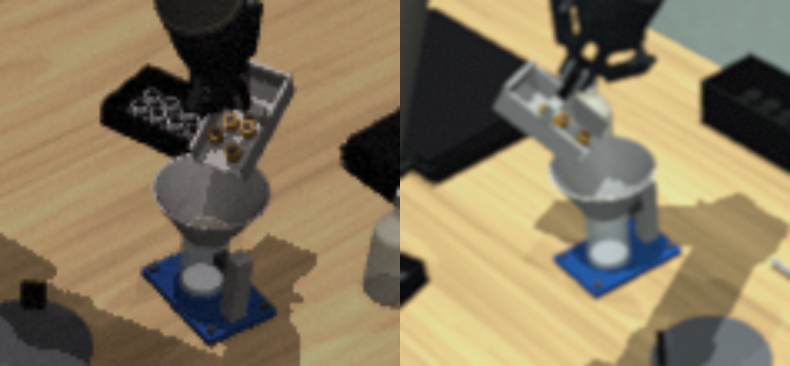

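The spout is over the mouth and the bushes have started sliding, but all are still inside. I tilt further, slowly.

>>> {"name": "step_arm", "arguments": {"commands": [[0, -0.018, 0.001, -0.008, 0, 0, 1], [0, -0.034, -0.002, -0.016, 0, 0, 1], [0, -0.034, -0.002, -0.016, 0, 0, 1], [0, -0.05, -0.004, -0.025, 0, 0, 1], [0, -0.066, -0.007, -0.033, 0, 0, 1], [0, -0.066, -0.007, -0.033, 0, 0, 1], [0, -0.082, -0.009, -0.042, 0, 0, 1], [0, -0.097, -0.011, -0.05, 0, 0, 1], [0, -0.097, -0.011, -0.05, 0, 0, 1], [0, -0.097, -0.011, -0.05, 0, 0, 1]]}}

```text
clock: 18.2
tcp_pos: [0.5602, 0.1852, 0.2888]
orientation: [0.487, -2.702, -1.201]
contact_force: [-0.1, -0.0, -0.9]
grip_width: 0.0109
```

```bash
python3 - <<'E'
from tgt import *
state()
F=[grab(n) for n in("scene","side")]
cv2.imwrite("pics/k.png",np.hstack([cv2.resize(F[0]["img"][120:230,310:430],(400,366)),cv2.resize(F[1]["img"][80:230,190:350],(390,366))])[:,:,::-1])
for a in((.02,.155,48),(.02,.155,56),(.02,.155,64),(.02,.22,0)):tgt(*a,-70,(.544,.228))
E
```

```text
t 18.2 tcp [0.5602 0.1852 0.2888] grasp [0.5461 0.2227 0.2527] 
M  [[-0.937, -0.234, -0.26], [-0.35, 0.628, 0.695], [0.001, 0.742, -0.67]] F [-0.12 -0.04 -0.95] w 0.0109 j [ 0.213  0.541 -0.443  1.74  -0.661  1.163  2.088]
(0.02, 0.155, 48) shift [ 0.001 -0.001 -0.   ] turn [-0.0002 -0.0011  0.0009]
(0.02, 0.155, 56) shift [ 0.001 -0.041 -0.013] turn [-0.0224 -0.0011  0.0008]
(0.02, 0.155, 64) shift [ 0.002 -0.082 -0.02 ] turn [-0.0446 -0.0012  0.0007]
(0.02, 0.22, 0) shift [-0.001  0.265  0.086] turn [ 0.1332 -0.0006  0.0013]
```

View pics/k.png

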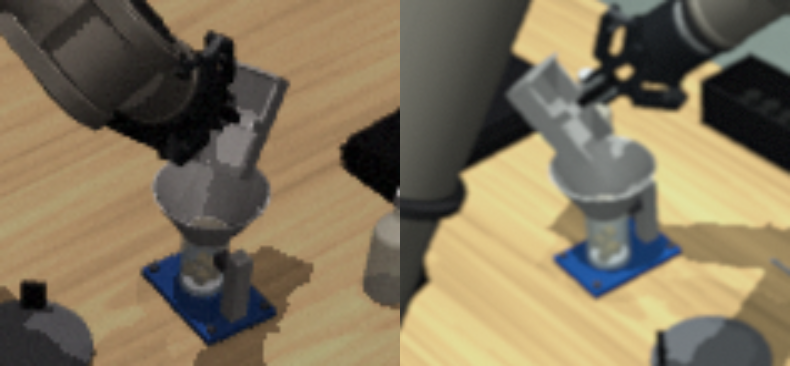

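The scoop looks empty and the bushes show in the tube. I tilt slightly more to shake out any straggler, then raise and level the scoop.

>>> {"name": "step_arm", "arguments": {"commands": [[0, -0.041, -0.013, -0.022, 0, 0, 1], [0, -0.041, -0.013, -0.022, 0, 0, 1], [0, 0, 0, 0, 0, 0, 1], [0, 0.045, -0.04, 0, 0, 0, 1], [0, 0.09, -0.03, 0.025, 0, 0, 1], [0, 0.14, -0.01, 0.05, 0, 0, 1], [0, 0.19, 0.02, 0.078, 0, 0, 1], [0, 0.23, 0.05, 0.106, 0, 0, 1], [0, 0.265, 0.086, 0.133, 0, 0, 1], [0, 0.265, 0.086, 0.133, 0, 0, 1]]}}

```text
clock: 19.55
tcp_pos: [0.5133, 0.3064, 0.3606]
orientation: [-0.578, 3.085, 0.006]
contact_force: [-0.5, -0.0, -1.3]
grip_width: 0.0107
```

```bash
cat > back.py <<'E'
from b import *
# shift/turn to put scoop flat at (x,y,zbottom) with yaw deg
def back(x,y,zb,yaw):
    o=readout.get_obs();M=R.from_rotvec(o["orientation"]);a=np.radians(yaw)
    xs=np.array([np.cos(a),np.sin(a),0]);zs=np.array([0,0,1.]);ys=np.cross(zs,xs)
    T=np.array([x,y,zb+.1426]); dM=M.inv()*R.from_matrix(np.c_[ys,xs,-zs])
    print((zb,),"shift",(M.inv().apply(T-o["tcp_pos"])/.5).round(3),"turn",(dM.as_rotvec()/(2*np.pi)).round(4))
E
python3 - <<'E'
from back import *
state()
F=[grab(n) for n in("scene","side","wrist")]
np.save("pics/F.npy",np.array([f["img"] for f in F]))
for f,n in zip(F,"abc"):
    cv2.imwrite(f"pics/l_{n}.png",f["img"][:,:,::-1])
    m=masks_of("bush0",f);print(n,[(np.round(q["extent"],0).tolist(),round(q["p"],2)) for q in m])
    print("tube axis px",[proj(f,(.544,.228,z)).round(0).tolist() for z in(.017,.085,.145)])
back(.467,-.222,.19,33)
E
```

```text
t 19.55 tcp [0.5133 0.3064 0.3606] grasp [0.5134 0.3066 0.3067] 
M  [[-0.932, -0.362, 0.002], [-0.362, 0.932, 0.004], [-0.003, 0.003, -1.0]] F [-0.53 -0.01 -1.34] w 0.0107 j [-0.403  0.32  -0.303  1.665  0.1    1.168  1.211]
a []
tube axis px [[370.0, 203.0], [371.0, 190.0], [373.0, 177.0]]
b []
tube axis px [[275.0, 182.0], [274.0, 164.0], [273.0, 147.0]]
c [([262.0, 159.0, 12.0, 8.0], 0.47)]
tube axis px [[257.0, 158.0], [247.0, 169.0], [234.0, 182.0]]
(0.19,) shift [ 0.457 -0.937  0.051] turn [ 0.0001 -0.0001  0.2148]
```

>>> {"name": "step_arm", "arguments": {"commands": [[0.02, -0.04, 0, 0, 0, 0.01, 1], [0.06, -0.12, 0, 0, 0, 0.028, 1], [0.11, -0.22, 0, 0, 0, 0.05, 1], [0.16, -0.33, 0, 0, 0, 0.075, 1], [0.22, -0.45, 0, 0, 0, 0.1, 1], [0.28, -0.57, 0, 0, 0, 0.13, 1], [0.34, -0.69, 0.01, 0, 0, 0.16, 1], [0.39, -0.8, 0.03, 0, 0, 0.185, 1], [0.43, -0.89, 0.05, 0, 0, 0.205, 1], [0.457, -0.937, 0.05, 0, 0, 0.215, 1]]}}

```text
clock: 21.1
tcp_pos: [0.4639, -0.2271, 0.3325]
orientation: [-1.517, -2.749, 0.001]
contact_force: [0.1, -0.2, -0.7]
grip_width: 0.0112
```

```bash
python3 - <<'E'
from back import *
state(); back(.467,-.222,.03,33); back(.467,-.222,0.0,33)
f=grab("wrist");h=cv2.cvtColor(f["img"],cv2.COLOR_RGB2HSV)
m=((h[...,0]>15)&(h[...,0]<32)&(h[...,1]>120)).astype(np.uint8)
n,_,s,c=cv2.connectedComponentsWithStats(m);print("brass blobs",[(c[i].round(),s[i,4]) for i in range(1,n) if s[i,4]>15][:15])
print([(q["extent"],q["p"]) for q in masks_of("bush0",f)])
E
```

```text
t 21.1 tcp [ 0.4639 -0.2271  0.3325] grasp [ 0.4638 -0.2271  0.2786] 
M  [[-0.533, 0.846, -0.002], [0.846, 0.533, 0.0], [0.001, -0.002, -1.0]] F [ 0.1  -0.2  -0.71] w 0.0112 j [ 0.169  0.186  0.189  1.906 -0.039  1.056  0.937]
(0.03,) shift [0.005 0.011 0.32 ] turn [-0.0003 -0.0002 -0.0022]
(0.0,) shift [0.005 0.011 0.38 ] turn [-0.0003 -0.0002 -0.0022]
brass blobs []
[]
```

The scoop shows no brass, so I lower it.

>>> {"name": "step_arm", "arguments": {"commands": [[0.005, 0.011, 0.06, 0, 0, -0.002, 1], [0.005, 0.011, 0.14, 0, 0, -0.002, 1], [0.005, 0.011, 0.22, 0, 0, -0.002, 1], [0.005, 0.011, 0.28, 0, 0, -0.002, 1], [0.005, 0.011, 0.32, 0, 0, -0.002, 1], [0.005, 0.011, 0.345, 0, 0, -0.002, 1], [0.005, 0.011, 0.36, 0, 0, -0.002, 1], [0.005, 0.011, 0.368, 0, 0, -0.002, 1], [0.005, 0.011, 0.372, 0, 0, -0.002, 1], [0.005, 0.011, 0.373, 0, 0, -0.002, 1]]}}

```text
clock: 22.45
tcp_pos: [0.4679, -0.2217, 0.1471]
orientation: [-1.498, -2.761, 0.001]
contact_force: [0.5, -0.0, -1.7]
grip_width: 0.0112
```

>>> {"name": "step_arm", "arguments": {"commands": [[0, 0, 0.001, 0, 0, 0, 1], [0, 0, 0.002, 0, 0, 0, 1], [0, 0, 0.003, 0, 0, 0, 1], [0, 0, 0.004, 0, 0, 0, 1], [0, 0, 0.005, 0, 0, 0, 1], [0, 0, 0.006, 0, 0, 0, 1], [0, 0, 0.007, 0, 0, 0, 1], [0, 0, 0.0075, 0, 0, 0, 1], [0, 0, 0.008, 0, 0, 0, 1], [0, 0, 0.008, 0, 0, 0, 1]]}}

```text
clock: 23.7
tcp_pos: [0.468, -0.2216, 0.143]
orientation: [-1.498, -2.761, 0.001]
contact_force: [-0.0, 0.7, -0.9]
grip_width: 0.011
```

>>> {"name": "step_arm", "arguments": {"commands": [[0, 0, 0.0005, 0, 0, 0, 1], [0, 0, 0.001, 0, 0, 0, 1], [0, 0, 0.001, 0, 0, 0, 1], [0, 0, 0.0015, 0, 0, 0, 1], [0, 0, 0.0015, 0, 0, 0, 1], [0, 0, 0.0015, 0, 0, 0, 1], [0, 0, 0.0015, 0, 0, 0, 1], [0, 0, 0.0015, 0, 0, 0, 1], [0, 0, 0.0015, 0, 0, 0, 1], [0, 0, 0.0015, 0, 0, 0, 1]]}}

```text
clock: 24.95
tcp_pos: [0.4679, -0.2217, 0.1426]
orientation: [-1.499, -2.761, 0.001]
contact_force: [-2.2, 0.6, 6.1]
grip_width: 0.0108
```

The scoop touches down with 6 N, at its original height. I open the fingers and rise.

>>> {"name": "step_arm", "arguments": {"commands": [[0, 0, 0, 0, 0, 0, 0.7], [0, 0, 0, 0, 0, 0, 0.4], [0, 0, 0, 0, 0, 0, 0.1], [0, 0, 0, 0, 0, 0, -0.3], [0, 0, 0, 0, 0, 0, -0.3], [0, 0, -0.02, 0, 0, 0, -0.3], [0, 0, -0.08, 0, 0, 0, -0.3], [0, 0, -0.16, 0, 0, 0, -0.3], [0, 0, -0.25, 0, 0, 0, -0.3], [0, 0, -0.3, 0, 0, 0, -0.3]], "newtons": 20}}

```text
clock: 26.2
tcp_pos: [0.4685, -0.2221, 0.2958]
orientation: [1.497, 2.758, 0.001]
contact_force: [-0.0, 0.8, -0.7]
grip_width: 0.0552
```

```bash
python3 - <<'E'
from back import *
state()
F=[grab(n) for n in("scene","side","wrist")]
a=cv2.resize(F[0]["img"][140:230,320:420],(400,360),interpolation=cv2.INTER_CUBIC)
b=cv2.resize(F[1]["img"][120:210,225:325],(400,360),interpolation=cv2.INTER_CUBIC)
c=cv2.resize(F[2]["img"],(384,240));d=cv2.resize(F[1]["img"],(384,240))
im=np.zeros((600,800,3),np.uint8);im[:360,:400]=a;im[:360,400:]=b;im[360:,:384]=c;im[360:,400:784]=d
cv2.imwrite("pics/m.png",im[:,:,::-1])
for f in F: print([(np.round(q["extent"]),round(q["p"],2)) for q in masks_of("bush0",f)])
E
```

```text
t 26.2 tcp [ 0.4685 -0.2221  0.2958] grasp [ 0.4687 -0.2221  0.2419] 
M  [[-0.545, 0.839, 0.003], [0.839, 0.545, -0.001], [-0.003, 0.002, -1.0]] F [-0.    0.82 -0.74] w 0.0552 j [ 0.163  0.226  0.186  1.948 -0.05   0.969  0.948]
[]
[(array([375., 281.,  29.,  52.]), 0.15)]
[]
```

View pics/m.png

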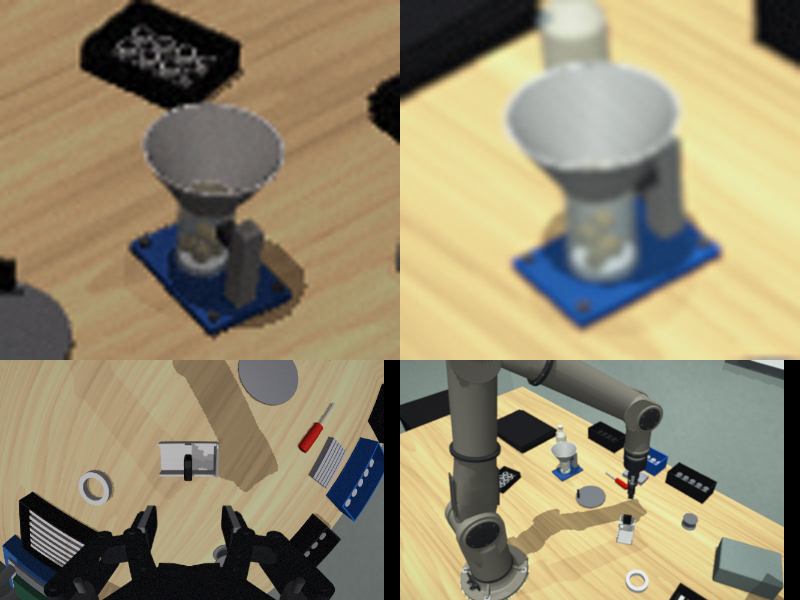

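The picture shows the bushes in the tube, an empty funnel and no bush on the bench. The scoop stands empty and upright, and the lid lies flat. I hand in.

```bash
python3 -c "
from bench import r
print(r.hand_in())"
```

```text
the job is handed in; nothing more can be done
None
```

I laid the lid on the bench, poured the bushes through the funnel into the tube, and handed the job in at about 26 s of the 67 s allowed.

- **Lid:** I lifted it by the lug and laid it right way up and flat near (0.51, 0.02). At touchdown the wrist read about 33 N, firmer than I wanted, so I eased off before letting go.
- **Pour:** I tilted the scoop in stages to about 56°, with the spout over the funnel mouth. I handled the bushes only with the scoop.
- **Scoop:** I set it back upright in its original place, touching down at about 6 N.

**Last checks:**
- In the last picture, bushes were in the tube, the funnel was clear, the scoop looked empty and no bush was on the bench. The things around it looked undisturbed, though I did not measure them.
- A colour check found no brass in the scoop. The one network detection, in the side view at the scoop, had low confidence (0.15), and I took it as false.
- I could not count the five bushes one by one through the tube wall. That all five are in rests on the empty scoop, the clear funnel and the clear bench.

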